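# Crack the stuck lid of a brush-soak tank with a lid opener

## Robot

A 6-joint arm with a two-finger parallel gripper is mounted at the origin on a cart in front of the work surface, level with it; the furniture and walls round the work are solid. World frame = base frame: x ahead of the robot, y to its left, z up, the work surface at z = 0. Lengths are in mm, angles in rad, forces in N, time in s.
With the tool pointing down it reaches from about 350 to 975 mm from the base axis. Payload 7.1 kg.
Tool frame: the origin (TCP) lies between the finger pads; the fingertips stand 17 mm ahead of it and the grasp point (between the pads) lies 2 mm behind it; z points along the fingers, y is the line along which they close (so a half turn about z gives the same grasp; the last joint's range is limited). The gripper opens to 88 mm and grips with 3 to 60 N. Pads are 20 mm wide; open, the fingers measure 115 mm over their backs; the gripper's body (75 mm by 178 mm) begins 61 mm behind the grasp point.
Start: joints at [-1.331, 0.423, 1.63, -0, 1.089, -0.019], TCP at [159.969, -604.164, 239.675] pointing down, gripper open.
Joint ranges: [-3, 3], [-0.9, 2.11], [0.09, 2.58], [-1.31, 4.45], [0.11, 2.69], [-2.54, 2.54]. Speed limits (rad/s): [2.39, 2.39, 3.01, 3.14, 3.14, 3.14].

## Interface

Orientations are given as a rotation vector (axis times angle).
In Python, from workcell import ctrl gives the robot as it stands.
- The arm moves only by the tool jog_arm, called after "Emit:" as name(argument=value, ...) on one line, values as JSON. Schema: {"type":"object","properties":{"steps":{"type":"array","items":{"type":"object","properties":{"pos":{"type":"array","items":{"type":"number"},"minItems":3,"maxItems":3},"rot":{"type":"array","items":{"type":"number"},"minItems":3,"maxItems":3}},"additionalProperties":false},"minItems":1,"maxItems":5},"aperture":{"type":"number"},"only":{"type":"string"},"quiet":{"type":"boolean"},"lines":{"type":"string"}},"required":["steps"],"additionalProperties":false}. steps is a list of rows, 1 to 5 of them, each an object with the fields pos (a list: dx, dy, dz in units of 50 mm), rot (a list: a rotation vector rx, ry, rz in units of 0.25 rad); a field left out counts as zero; each row shifts and turns the commanded pose from where the row before left it, along the tool's axes as they then stand; what a row does not reach is not made up. A row lasts 1/12 s, in which the tool goes at most 41.7 mm and 0.125 rad, less where a joint would pass 70% of its speed; a pose out of reach is approached as far as the arm can. aperture is the finger opening in mm, set as the call begins (left out keeps the last). The fingers move at their own pace and stop on an object; the grip force is fixed at half the most. Time passes only in rows, so rows that do not move let the fingers close. The tool returns the time, the measured TCP pose, the force, the opening and the grip force at its end. only (a regular expression) keeps the lines of the reply that match it, lines (a string "A,B") keeps lines A to B, and quiet returns only ok. Input that does not fit is refused with a message, and nothing moves.
- ctrl.get_obs(): the state, without advancing time (a new reading comes with each control period).
- ctrl.get_image(name): name is "scene" or "top" or "wrist"; returns a dict with "img" (384x512x3 uint8, red, green, blue), "fx", "fy", "cx", "cy" (pixels), "R" (3x3) and "t" (3): a world point X has camera coordinates R X + t. Camera axes: x right, y down, z forward; pixel columns grow to the right and rows downward; lengths in mm; the calibration is good to about 2 mm. The wrist camera is an equidistant fisheye: a pixel r from the principal point sees the ray r / f radians off the axis. A picture is of the moment at which its call begins. There is no depth.
- ctrl.close_job(): hands the job in; it is judged then, once.
The state is a dict: "t": time; "qpos": joint angles; "qvel": joint speeds; "joint_torque": joint torques, N m; "ee_pos": TCP position; "orientation": TCP orientation; "ft_force": force on the tool from outside, world axes, zero at the start; "moment": the same for the moment, N m; "width": finger opening in mm; "grasp_force": force on a finger pad.
Only numpy, scipy, OpenCV 4.12 (cv2) and the standard library are available. Lean on these libraries where they do the work, as an engineer would, in place of code of your own. Each camera call takes 0.05 s, during which the arm holds its last target. There are 200 camera calls.

## Task

The gasketed lid of the steel brush-soak tank has stuck. Pull the lid opener straight up out of the wooden tool block, hook its claw under the raised pry lip at the front of the lid and ease it up until the sticky seal lets go, but do not throw the lid open; do not lift it with the fingers, and leave the brushes and bottles standing where they are. Finish with the opener still in the gripper and its claw holding the lid just ajar, the lip about 10 mm above its closed height, so that the tank can vent slowly.

Things in the scene. Friction and masses are not known exactly. Their poses are not given: they have to be found in the camera images.
- opener: Lid opener, loose, 0.11 kg, 176 mm long, upright in the block's slot, wooden handle up. Origin: underside of its foot on the bar's axis; z runs up to the handle, x the way the claw points. Flat steel bar 6 (x) by 14 mm (y); claw at its foot 14 mm wide (y), 4 mm thick (z 0 to 4 mm), reaching to x = +21 mm. Handle flat sided, 22 (x) by 28 mm (y), z = 98 to 176 mm.
- tool_block: Fixed block of light wood 52 (x) by 150 (y) by 70 mm high, turned by up to 0.3 rad. Origin: centre of its underside. The opener, its claw to about +x of the block, stands in a slot 31 (x) by 20 mm (y), 60 mm deep, centred at y = -48 mm. Two paint brushes stand upright in holes at (8, 30) and (-10, 56) mm; their tops are 220 and 260 mm above the table.
- tank: Fixed brush-soak tank of bare sheet steel, 120 (x) by 110 mm (y), rim flange at z = 85 mm, turned by up to 0.3 rad. Origin: centre of its underside; -x is its front, z up. Its lid is hinged at the back (hinge line along y at x = 68.5, z = 90 mm). A flat pry rest 60 mm wide stands out from the front of the rim to x = -95 mm, its top at z = 85 mm.
- pry_lip (a point): Point on the underside of the lid's pry lip, mid width, 9 mm behind its front edge; with the lid shut at (-74.5, 0, 95) mm in the tank's frame; axes of the lid. The lip is 56 mm wide, 4 mm thick. Between it and the pry rest is a slot 10 mm high (z 85 to 95 mm), open to the front, 17 mm deep, from the lip's edge (tank x = -83.5 mm) to an upright step of the lid (x = -66.5 mm).
- lid (a joint): Opening of the lid, rad: 0 shut, stopped at 0.65; 0.07 raises the lip by 10 mm. The seal sticks: up to about 15 N upward at the lip, felt in its first 1 to 2 mm, then the force falls off, to about 2 N at 0.07 rad. Let go, the lid falls shut.
- brush_a: Paint brush standing in the block's hole nearer the opener; bystander. Origin: its middle.
- brush_b: Longer paint brush standing in the block's other hole; bystander. Origin: its middle.
- paint_bottle_0: Squeeze bottle of blue paint 68 x 67 x 207 mm, standing on the near left of the table; bystander. Origin: centre of its underside.
- paint_bottle_2: Squeeze bottle of red paint 66 x 66 x 162 mm, standing on the near left of the table; bystander. Origin: centre of its underside.

How it is judged (in metres and radians):
On the way, in this order (a step that is already met when the one before it is completed fails the run):
1. the opener, held in the fingers, is clear above the tool block (height (world z) of opener above 0.078 m and contact force between the fingers and opener above 1 N), for 0.1 s.
2. the lid breaks free, lifted by the opener in the fingers (value of joint lid above 0.03 rad and contact force between opener and lid above 0.3 N and contact force between the fingers and opener above 1 N), for 0.1 s.
At the end, for the whole second after the job is handed in: The opener is gripped in the fingers and its claw alone carries the lid, which is at rest and open by 0.035 to 0.125 rad (the lip 5 to 18 mm above its closed height); neither fingers nor arm touch the lid (value of joint lid between 0.035 and 0.125 rad and velocity of joint lid between -0.05 and 0.05 rad/s and contact force between opener and lid above 0.3 N and contact force between the fingers and opener above 1 N and contact force between each of the fingers, the arm and lid below 0.2 N); the arm keeps its last pose, push and grip.
It fails at once if the lid is thrown open (more than 0.2 rad, about 28 mm at the lip) (value of joint lid above 0.2 rad).
It fails at once if the lid is lifted with the fingers (more than 5 N between them) (contact force between the fingers and lid above 5 N).
It fails at once if a brush or a bottle is knocked over, or moved by more than 40 mm (distance of any of brush_a, brush_b, paint_bottle_0, paint_bottle_2 from where it was at the start of the episode above 0.04 m or angle between any of paint_bottle_0, paint_bottle_2's own z axis and vertical above 0.6 rad).
It also fails if it takes over 40 s, if anything falls off the work surface, if the arm or the gripper's body presses on something with over 40 N, if the wrist force passes 120 N, or if a joint passes its speed limit or range.

## Working session

There is one attempt and no reset: what is moved stays moved. The work goes in short steps, Python scripts to look and compute and a tool call to move; the robot and the scene stay as the last step left them, time stands still between calls to the robot, and variables do not carry over. Pictures are saved under pics/ and viewed, at most 11 in all, crops included, and the job is handed in when it is done.

```bash
ls; mkdir -p pics; python3 - <<'E'
from workcell import ctrl
import cv2,numpy as np
for n in("scene","top"):
    d=ctrl.get_image(n); cv2.imwrite(f"pics/{n}0.png",d["img"][:,:,::-1]); np.savez(f"pics/{n}0.npz",**d)
    print(n,d["fx"],d["fy"],d["cx"],d["cy"],(-d["R"].T@d["t"]).round())
o=ctrl.get_obs(); print({k:np.round(v,3) for k,v in o.items()})
E
```

```text
pics
workcell.py
scene 392.2039661998517 392.2039661998517 252.21827617110304 193.75070196860742 [ 516. -412.  847.]
top 410.1638218885251 410.1638218885251 254.75542363828873 191.02046108621417 [  29.   10. 1123.]
{'t': np.float64(0.1), 'qpos': array([-1.331,  0.424,  1.631,  0.   ,  1.089, -0.019]), 'qvel': array([-0.001, -0.   , -0.001, -0.003,  0.   ,  0.   ]), 'joint_torque': array([-1.0000e-03, -5.4561e+01, -2.7433e+01,  6.4000e-02,  1.9000e-02,
       -0.0000e+00]), 'ee_pos': array([ 159.858, -603.72 ,  238.985]), 'orientation': array([-3.114, -0.405,  0.   ]), 'ft_force': array([ 1.124, -0.075, -0.703]), 'moment': array([0.04 , 0.011, 0.045]), 'grasp_force': np.float64(0.0), 'width': np.float64(87.927)}
```

View pics/scene0.png

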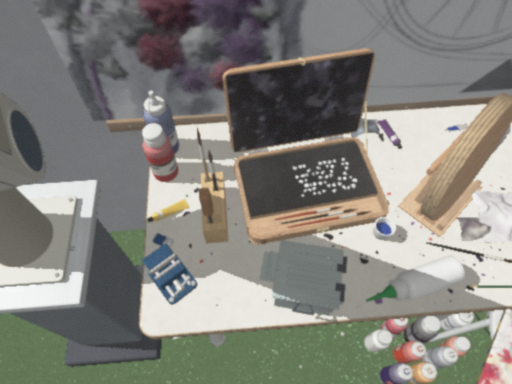

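View pics/top0.png

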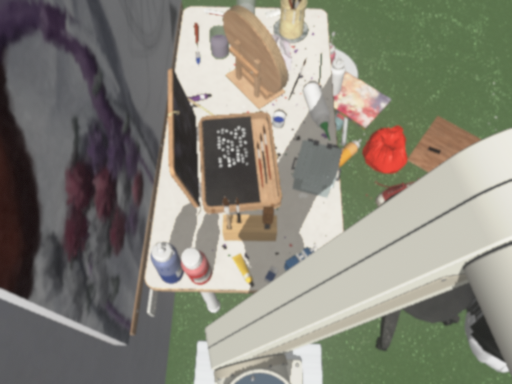

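The scene view shows the block at about (213,207), with the opener handle at about (206,203) and the brushes at its upper end. The grey tank is at (305,275), its front to the left. In the top view the block is at (250,225) and the tank at (315,165). Next I'll zoom in.

```bash
python3 - <<'E'
import cv2,numpy as np
a=cv2.imread("pics/scene0.png");b=cv2.imread("pics/top0.png")
f=lambda im,x,y,w,h:cv2.resize(im[y:y+h,x:x+w],None,fx=5,fy=5,interpolation=cv2.INTER_CUBIC)
L=np.vstack([f(a,185,120,75,60),f(a,185,180,75,60)]) 
c=np.hstack([f(a,180,125,60,120),f(a,255,230,100,120)]); cv2.imwrite("pics/c1.png",c); print(c.shape)
c=np.hstack([f(b,215,195,75,60),f(b,285,130,75,60)]); 
cv2.imwrite("pics/c2.png",c);print(c.shape)
E
```

```text
(600, 800, 3)
(300, 750, 3)
```

View pics/c1.png

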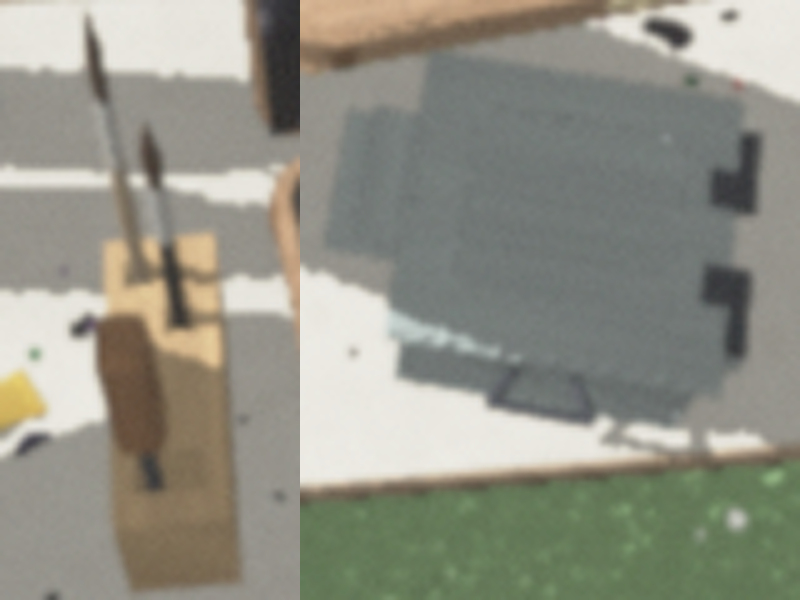

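View pics/c2.png

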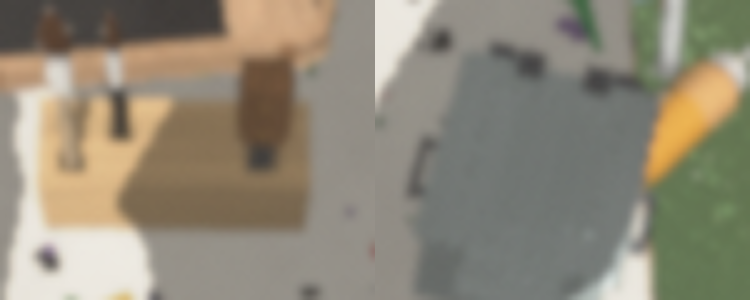

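The crops show the following:
- **Block top:** scene corners at about (201,173), (223,172), (227,230) and (203,229).
- **Opener:** the handle top is at scene (204,189) and the bar enters the block at (210,222). In the top view the bar base is at (267,228).
- **Tank:** the pry rest's front edge runs from (264,251) to (261,279).

```bash
cat >h.py <<'E'
import numpy as np,cv2
from scipy.spatial.transform import Rotation as Ro
def ray(d,p):
    x=(p[0]-d["cx"])/d["fx"];y=(p[1]-d["cy"])/d["fy"]
    v=np.array([x,y,1.])
    if d.get("fish"):
        r=np.hypot(x,y); v=np.array([x/r*np.sin(r),y/r*np.sin(r),np.cos(r)])
    v=d["R"].T@v; return -d["R"].T@d["t"],v/np.linalg.norm(v)
def plane(d,p,z):
    c,v=ray(d,p); return c+v*(z-c[2])/v[2]
def tri(d1,p1,d2,p2):
    A=0;b=0;L=[ray(d1,p1),ray(d2,p2)]
    for c,v in L:
        P=np.eye(3)-np.outer(v,v);A=A+P;b=b+P@c
    X=np.linalg.solve(A,b); return X,max(np.linalg.norm(np.cross(X-c,v)) for c,v in L)
def proj(d,X):
    q=d["R"]@np.asarray(X,float)+d["t"]
    if d.get("fish"):
        r=np.hypot(q[0],q[1]);th=np.arctan2(r,q[2]);return np.array([d["cx"]+d["fx"]*th*q[0]/r,d["cy"]+d["fy"]*th*q[1]/r])
    return np.array([d["cx"]+d["fx"]*q[0]/q[2],d["cy"]+d["fy"]*q[1]/q[2]])
def snap(n,f):
    from workcell import ctrl
    d=dict(ctrl.get_image(n)); 
    if n=="wrist": d["fish"]=1
    cv2.imwrite(f"pics/{f}.png",d["img"][:,:,::-1]); np.savez(f"pics/{f}.npz",**d); return d
def load(f): return {k:v[()] for k,v in np.load(f"pics/{f}.npz").items()}
E
python3 - <<'E'
from h import *
np.set_printoptions(precision=1,suppress=True)
s=load("scene0");t=load("top0")
for p in[(201,173),(223.4,172),(227.4,230),(203,229.4)]: print("blk",plane(s,p,70))
for p in[(223,215.5),(276,215)]: print("blk top",plane(t,p,70))
print("handle top",tri(s,(204,189),t,(268,207)));print("handle bot",tri(s,(208,216),t,(267,223)))
print("base",tri(s,(210.4,222.6),t,(267.2,228)))
for p in[(264,251.4),(260.6,279)]: print("rest",plane(s,p,85))
for p in[(280,241),(344,249),(273,292)]: print("lid",plane(s,p,95))
d=snap("wrist","w0");print("wrist",-d["R"].T@d["t"],d["R"],d["fx"])
E
```

```text
blk [425.1 104.   70. ]
blk [478.  102.1  70. ]
blk [480.3 -49.1  70. ]
blk [427.4 -43.1  70. ]
blk top [470.7 106.2  70. ]
blk top [476.  -41.1  70. ]
handle top (array([444.8, -15.3, 193. ]), np.float64(0.031632277719261526))
handle bot (array([442.5, -17.7,  86.6]), np.float64(2.79218928843162))
base (array([443. , -18.2,  51.7]), np.float64(1.0985369204033997))
rest [ 554.1 -111.1   85. ]
rest [ 541.9 -168.8   85. ]
lid [588.7 -95.   95. ]
lid [ 716.7 -123.6   95. ]
lid [ 563.1 -199.6   95. ]
wrist [ 223.5 -586.8  383.1] [[ 0.3 -1.  -0. ]
 [-0.9 -0.2  0.2]
 [-0.2 -0.1 -1. ]] 297.3186396354542
```

The rows are not in the units I measure in: shifts go in units of 50 mm and turns go in units of 0.25 rad. I convert before sending: 37 mm is 0.74, 35 mm is 0.7, -0.12 rad is -0.48.

Emit:
jog_arm(steps=[{"pos": [0.52,-0.6,-0.04],"rot": [0,0,-0.48]},{"pos": [0.6,-0.54,-0.04],"rot": [0,0,-0.48]},{"pos": [0.66,-0.46,-0.04],"rot": [0,0,-0.48]},{"pos": [0.7,-0.38,-0.04],"rot": [0,0,-0.48]},{"pos": [0.74,-0.28,-0.04],"rot": [0,0,-0.48]}], aperture=60)

```text
t: 0.57
ee_pos: [248.9, -423.4, 249.5]
orientation: [-2.852, -1.315, -0.0]
ft_force: [0.9, -0.2, 0.8]
width: 60.9
grasp_force: 0.0
```

Emit:
jog_arm(steps=[{"pos": [0.78,-0.18,-0.04],"rot": [0,0,-0.48]},{"pos": [0.8,-0.08,-0.04],"rot": [0,0,-0.48]},{"pos": [0.8,0.02,-0.04],"rot": [0,0,-0.48]},{"pos": [0.8,0.12,-0.04],"rot": [0,0,-0.48]},{"pos": [0.78,0.2,-0.04],"rot": [0,0,-0.48]}])

```text
t: 0.98
ee_pos: [344.0, -246.4, 259.9]
orientation: [2.336, 2.1, 0.0]
ft_force: [1.2, 0.0, -0.4]
width: 60.2
grasp_force: 0.0
```

Emit:
jog_arm(steps=[{},{}])

```text
t: 1.15
ee_pos: [344.4, -246.5, 259.8]
orientation: [2.338, 2.098, -0.0]
ft_force: [-0.5, -0.4, 0.1]
width: 59.7
grasp_force: 0.0
```

```bash
python3 - <<'E'
from h import *
np.set_printoptions(precision=3,suppress=True)
from workcell import ctrl
o=ctrl.get_obs();R=Ro.from_rotvec(o["orientation"]).as_matrix();print(o["qpos"],R)
print("d tool to (443,-60,260):",R.T@(np.array([443,-60,260])-o["ee_pos"]), "yaw err",np.arctan2(R[1,1],R[0,1])+0.03)
E
```

```text
[-0.649  0.091  2.033 -0.     1.017 -0.541] [[ 0.108  0.994  0.   ]
 [ 0.994 -0.108 -0.   ]
 [-0.     0.    -1.   ]]
d tool to (443,-60,260): [196.041  78.012  -0.211] yaw err -0.0777520841619293
```

Converted, 35 mm is 0.7, 30 mm is 0.6, -0.08 rad is -0.32.

Emit:
jog_arm(steps=[{"pos": [0.7,0.32,0],"rot": [0,0,-0.32]},{"pos": [0.7,0.26,0]},{"pos": [0.7,0.26,0]},{"pos": [0.7,0.26,0]},{"pos": [0.6,0.26,0]}])

```text
t: 1.57
ee_pos: [419.9, -81.5, 259.6]
orientation: [2.261, 2.181, -0.0]
ft_force: [0.7, 0.0, -0.5]
width: 59.9
grasp_force: 0.0
```

Emit:
jog_arm(steps=[{},{}])

```text
t: 1.73
ee_pos: [420.0, -82.0, 259.5]
orientation: [2.256, 2.187, -0.001]
ft_force: [0.7, 0.2, 0.4]
width: 59.7
grasp_force: 0.0
```

```bash
python3 - <<'E'
from h import *
np.set_printoptions(precision=3,suppress=True)
d=snap("wrist","w1");print("wrist",-d["R"].T@d["t"],d["R"],d["fx"],proj(d,(443,-18,186)),proj(d,(443,-18,70)),proj(d,(548,-140,85)))
im=cv2.resize(cv2.imread("pics/w1.png"),None,fx=1.5,fy=1.5);cv2.imwrite("pics/w1b.png",im)
E
```

```text
wrist [421.847 -15.693 403.591] [[ 0.999 -0.032 -0.   ]
 [-0.031 -0.97   0.243]
 [-0.008 -0.243 -0.97 ]] 297.3186396354542 [284.264 116.678] [274.159 115.773] [363.766 219.992]
```

View pics/w1b.png

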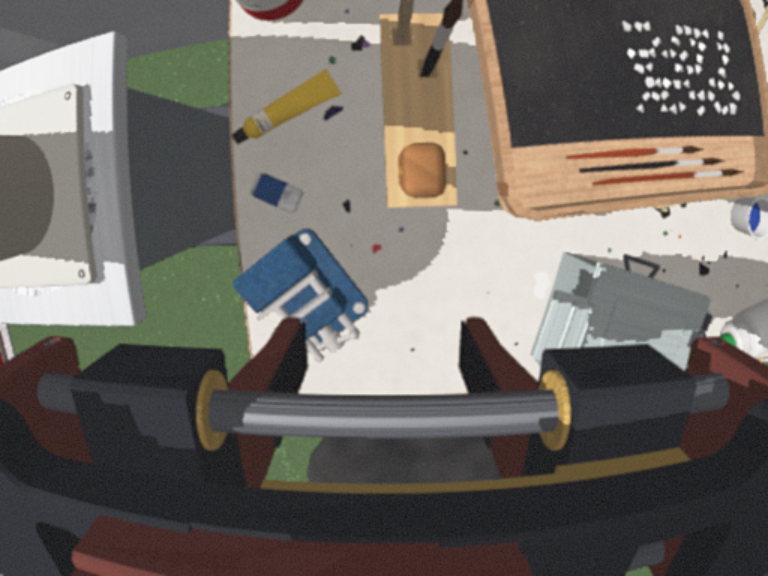

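The wrist view shows the handle top at about (281,112) in native pixels (422,168 in the enlarged view), on the block. The tank's pry rest and lip are at about (372,210). The opener slot shows to the right of the handle, so the claw points +x.

Converted, 21 mm is 0.42, 6 mm is 0.12.

Emit:
jog_arm(steps=[{"pos": [0.44,0.12,0]},{"pos": [0.42,0.16,0]},{"pos": [0.4,0.16,0]},{},{}])

```text
t: 2.2
ee_pos: [443.5, -21.0, 259.5]
orientation: [-2.258, -2.184, 0.001]
ft_force: [0.5, -1.3, 0.2]
width: 59.9
grasp_force: 0.0
```

```bash
python3 - <<'E'
from h import *
np.set_printoptions(precision=2,suppress=True)
snap("wrist","w2")
D=[load("w1"),load("w2")];C=[]
for d in D:
    hsv=cv2.cvtColor(d["img"],cv2.COLOR_RGB2HSV); p=proj(d,(443,-18,186)).astype(int)
    print(p,hsv[p[1],p[0]],hsv[p[1]-4,p[0]])
    m=((hsv[...,1]>125)&(hsv[...,0]<16)&(hsv[...,2]>60)).astype(np.uint8)
    m[:, :p[0]-35]=0;m[:,p[0]+35:]=0;m[:p[1]-35]=0;m[p[1]+35:]=0
    n,l,st,ce=cv2.connectedComponentsWithStats(m);k=1+st[1:,4].argmax()
    c,_=cv2.findContours((l==k).astype(np.uint8),0,2);r=cv2.minAreaRect(max(c,key=len));print(st[k],ce[k],r);C.append(r[0])
    b=cv2.boxPoints(r); P=np.array([plane(d,q,186) for q in b]);print(P, P.mean(0), np.linalg.norm(P-np.roll(P,1,0),axis=1))
print(tri(D[0],C[0],D[1],C[1]))
a=[cv2.resize(d["img"][y:y+200,200:330,::-1],None,fx=3,fy=3) for d,y in zip(D,(20,90))]
cv2.imwrite("pics/c3.png",np.hstack(a))
E
```

```text
[284 116] [ 13 141 165] [ 13 137 175]
[266  96  31  35 928] [280.82 112.98] ((281.0, 113.0), (34.0, 30.0), 90.0)
[[430.14  -2.57 186.  ]
 [451.97  -2.87 186.  ]
 [451.45 -27.93 186.  ]
 [429.43 -27.48 186.  ]] [440.75 -15.21 186.  ] [24.92 21.83 25.06 22.03]
[254 198] [ 14 138 175] [ 13 140 177]
[241 163  26  46 931] [253.05 188.57] ((253.5, 185.5), (45.0, 25.0), 90.0)
[[433.8    9.71 186.  ]
 [452.33   9.08 186.  ]
 [451.47 -25.9  186.  ]
 [432.24 -25.27 186.  ]] [442.46  -8.09 186.  ] [35.01 18.53 35.   19.24]
(array([442.61, -14.99, 157.4 ]), np.float64(0.5822273278020045))
```

View pics/c3.png

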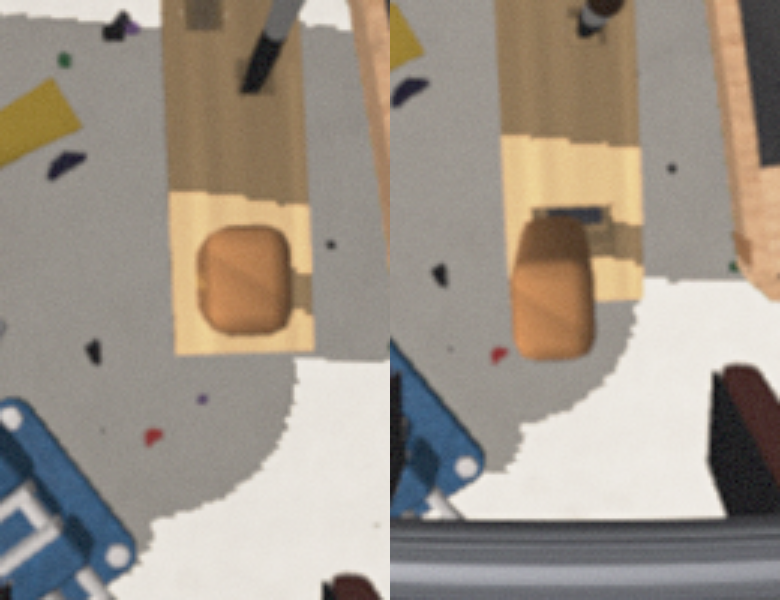

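The left crop (w1) shows the handle top square-on, with edges at rows 95.3 and 131.7 and centre column 281.7. The right crop (w2) shows the top face plus its +y side, with the top face's edges at rows 177.3 and 210 and centre column 254.7.

```bash
python3 - <<'E'
from h import *
np.set_printoptions(precision=2,suppress=True)
a,b=load("w1"),load("w2")
l=tri(a,(281.7,131.7),b,(254.7,210));u=tri(a,(281.7,95.3),b,(254.7,177.3));print(l,u)
X=(l[0]+u[0])/2;print(X)
# block yaw from side edges in w1 (crop px) z=70
f=lambda x,y:plane(a,(200+x/3,20+y/3),70)
L=f(162,50),f(176,350);Rr=f(302,90),f(314,348)
for p,q in(L,Rr):print(p,q,np.arctan2(q[0]-p[0],p[1]-q[1]))
from workcell import ctrl
o=ctrl.get_obs();R=Ro.from_rotvec(o["orientation"]).as_matrix()
print("yaw tool y",np.arctan2(R[1,1],R[0,1]));print(R.T@(np.array([X[0],X[1],155])-o["ee_pos"]))
# tank, w1 (full px /1.5)
g=lambda x,y,z:plane(a,(x/1.5,y/1.5),z)
print("rest front",g(566,253,85),g(533,352,85))
E
```

```text
(array([442.1 , -29.69, 178.  ]), np.float64(0.5550801069188427)) (array([442.76,  -2.25, 181.12]), np.float64(0.8348564182153516))
[442.43 -15.97 179.56]
[423.45  73.34  70.  ] [425.05 -41.04  70.  ] 0.01398347510813336
[475.08  57.08  70.  ] [477.06 -41.4   70.  ] 0.020123331615362464
yaw tool y -0.03352784674793212
[  5.28  -0.89 104.44]
rest front [561.01 -77.89  85.  ] [ 538.65 -158.46   85.  ]
```

Converted, 30 mm is 0.6, 22 mm is 0.44, -0.05 rad is -0.2.

Emit:
jog_arm(steps=[{"pos": [0.1,-0.02,0.44],"rot": [0,0,-0.2]},{"pos": [0,0,0.6]},{"pos": [0,0,0.6]},{"pos": [0,0,0.6]},{}])

```text
t: 2.67
ee_pos: [438.9, -16.1, 143.5]
orientation: [-2.199, -2.234, 0.01]
ft_force: [-1.0, 0.1, -0.3]
width: 60.0
grasp_force: 0.0
```

Emit:
jog_arm(steps=[{},{},{},{},{}], aperture=10)

```text
t: 3.08
ee_pos: [443.7, -14.8, 149.0]
orientation: [2.2, 2.24, 0.003]
ft_force: [0.5, -0.9, 0.6]
width: 30.0
grasp_force: 0.0
```

Emit:
jog_arm(steps=[{},{},{},{},{}])

```text
t: 3.5
ee_pos: [443.4, -14.6, 148.5]
orientation: [2.2, 2.241, 0.001]
ft_force: [-1.8, -0.0, 7.2]
width: 22.1
grasp_force: 30.0
```

Emit:
jog_arm(steps=[{"pos": [0,0,-0.2]},{"pos": [0,0,-0.4]},{"pos": [0,0,-0.4]},{"pos": [0,0,-0.4]},{"pos": [0,0,-0.4]}])

```text
t: 3.92
ee_pos: [442.4, -14.5, 239.0]
orientation: [-2.201, -2.241, 0.0]
ft_force: [-0.0, -0.3, -0.8]
width: 21.7
grasp_force: 30.0
```

Emit:
jog_arm(steps=[{"pos": [0,0,-0.24]},{},{},{}])

```text
t: 4.25
ee_pos: [442.2, -14.5, 249.1]
orientation: [-2.201, -2.241, 0.001]
ft_force: [-0.3, 0.7, -0.3]
width: 22.1
grasp_force: 30.0
```

```bash
python3 - <<'E'
from h import *
np.set_printoptions(precision=2,suppress=True)
s=snap("scene","s1");snap("wrist","w3");t=snap("top","t1")
a=cv2.resize(s["img"][140:320,180:360,::-1],None,fx=3,fy=3,interpolation=2);b=load("w3")["img"][100:280,240:420,::-1]
cv2.imwrite("pics/c4.png",np.hstack([a[:, :260],cv2.resize(b,None,fx=3,fy=3,interpolation=2)]))
E
```

```text
(no output)
```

View pics/c4.png

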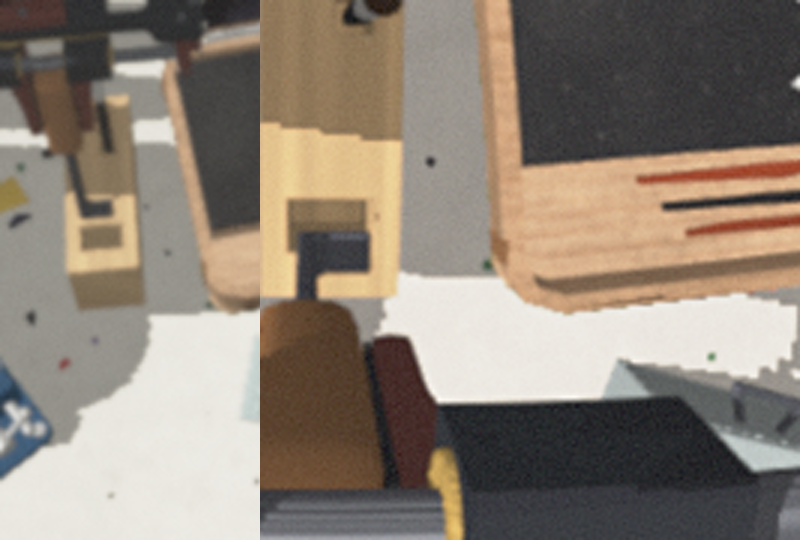

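The opener is out of the block, hanging upright in the fingers with its claw pointing +x. The claw tip is at wrist pixel (277,184) and scene pixel (217,209). Next I'll move in front of the tank.

Converted, -33 mm is -0.66, 14 mm is 0.28.

Emit:
jog_arm(steps=[{"pos": [-0.66,0.28,0]},{"pos": [-0.66,0.28,0]},{"pos": [-0.66,0.28,0]},{"pos": [-0.66,0.28,0]},{"pos": [-0.66,0.28,0]}])

```text
t: 4.82
ee_pos: [515.9, -179.8, 248.7]
orientation: [-2.2, -2.24, 0.001]
ft_force: [1.1, -0.3, -1.2]
width: 22.1
grasp_force: 30.0
```

Emit:
jog_arm(steps=[{"rot": [0,0,0.46]},{"rot": [0,0,0.46]},{},{}])

```text
t: 5.15
ee_pos: [515.3, -178.2, 248.7]
orientation: [-2.44, -1.977, 0.001]
ft_force: [-0.1, -0.2, -1.1]
width: 22.1
grasp_force: 30.0
```

```bash
python3 - <<'E'
from h import *
np.set_printoptions(precision=2,suppress=True)
s,w=load("s1"),load("w3")
print(tri(w,(276.7,177.3),s,(217.3,207)),tri(w,(276.7,190),s,(217.3,211.3)))
d=snap("wrist","w4");snap("scene","s2")
print(proj(d,(548,-140,85)),-d["R"].T@d["t"])
cv2.imwrite("pics/c5.png",cv2.resize(d["img"][20:220,230:490,::-1],None,fx=3,fy=3,interpolation=2))
E
```

```text
(array([462.92,  -9.66, 105.28]), np.float64(0.025722441224144535)) (array([462.96, -21.81, 108.67]), np.float64(0.1805358071162938))
[278.82 135.75] [ 529.01 -113.47  392.89]
```

View pics/c5.png

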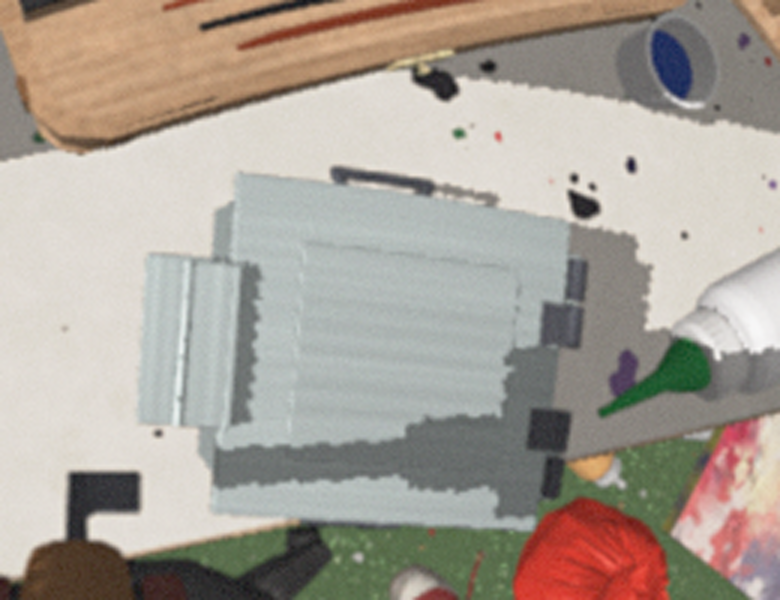

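The view shows the claw tip at crop (140,472–512), the pry rest's outer edge from (148,254) to (137,424), and the lip's front edge from (188,262) to (178,426). The lid has the hinges on the right.

```bash
cat >>h.py <<'E'
E
python3 - <<'E'
from h import *
np.set_printoptions(precision=2,suppress=True)
d=load("w4");s=load("s2");f=lambda x,y,z:plane(d,(230+x/3,20+y/3),z)
def ln(n,a,b):
    e=a-b;print(n,(a+b)/2,"len",np.linalg.norm(e),"yaw",np.arctan2(-e[0],e[1]))
ln("rest",f(148,254,85),f(137,424,85));ln("lip",f(188,262,99),f(178,426,99))
c=f(237,175,97);e=f(568,222,97);print("lidL",np.arctan2((e-c)[1],(e-c)[0]),c,e)
c=f(212,512,97);e=f(535,527,97);print("lidR",np.arctan2((e-c)[1],(e-c)[0]),c,e)
c,e=f(140,472,108),f(140,512,108);print("claw tip (z108)",c,e)
from workcell import ctrl
o=ctrl.get_obs();R=Ro.from_rotvec(o["orientation"]).as_matrix();print("tool y yaw",np.arctan2(R[1,1],R[0,1]),o["ee_pos"])
# height check with first scene view
s0=load("scene0")
for n,p,q in(("rest a",(148,254),(264,251.4)),("rest b",(137,424),(260.6,279))):print(n,tri(d,(230+p[0]/3,20+p[1]/3),s0,q))
E
```

```text
rest [ 547.24 -137.1    85.  ] len 59.31849777892363 yaw -0.2644071978324683
lip [ 559.29 -140.29   99.  ] len 54.793472499849806 yaw -0.25499838039161915
lidL -0.26006872946774073 [588.55 -88.01  97.  ] [ 710.12 -120.36   97.  ]
lidR -0.2577929186706734 [ 558.66 -199.09   97.  ] [ 681.39 -231.45   97.  ]
claw tip (z108) [ 536.59 -177.62  108.  ] [ 534.  -190.9  108. ]
tool y yaw -0.2084462817698391 [ 515.52 -177.94  249.22]
rest a (array([ 555.  , -108.41,   78.44]), np.float64(0.5434891834697374))
rest b (array([ 540.89, -166.79,   78.73]), np.float64(1.187038969873579))
```

Converted, 24.5 mm is 0.49, 5 mm is 0.1, 0.05 rad is 0.2.

Emit:
jog_arm(steps=[{"pos": [0.49,0.1,0]},{"pos": [0.49,0.1,0]},{"rot": [0,0,0.2]},{},{}])

```text
t: 5.67
ee_pos: [535.8, -132.1, 249.7]
orientation: [-2.489, -1.917, 0.0]
ft_force: [0.1, -0.5, -1.5]
width: 21.8
grasp_force: 30.0
```

Emit:
jog_arm(steps=[{"pos": [0,0,0.2]},{"pos": [0,0,0.12]},{},{}])

```text
t: 6.0
ee_pos: [535.2, -132.8, 232.8]
orientation: [-2.492, -1.911, 0.002]
ft_force: [-0.7, 0.3, -1.9]
width: 22.1
grasp_force: 30.0
```

```bash
python3 - <<'E'
from h import *
np.set_printoptions(precision=2,suppress=True)
from workcell import ctrl
d=snap("wrist","w5");s=snap("scene","s3")
o=ctrl.get_obs();R=Ro.from_rotvec(o["orientation"]).as_matrix();print("tool y yaw",np.arctan2(R[1,1],R[0,1]),o["ee_pos"],o["ft_force"])
print("tool delta to touch xy",R.T@(np.array([535.3,-131.7,o["ee_pos"][2]])-o["ee_pos"]))
a=cv2.resize(d["img"][100:230,210:340,::-1],None,fx=4.5,fy=4.5,interpolation=2)[:585]
b=cv2.resize(s["img"][220:320,240:280,::-1],None,fx=5.85,fy=5.85,interpolation=2)[:585]
cv2.imwrite("pics/c6.png",np.hstack([a,b[:, :210]]))
E
```

```text
tool y yaw -0.26215586621503056 [ 535.8  -132.82  233.53] [ 1.53 -0.52 -0.87]
tool delta to touch xy [ 0.95 -0.77  0.  ]
```

View pics/c6.png

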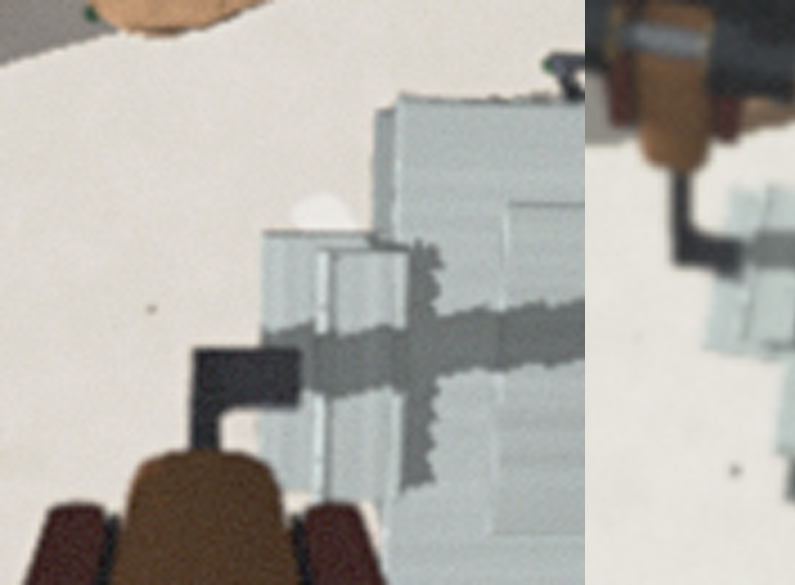

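The claw tip (crop 300,377) is over the rest, just in front of the lip edge (column 318), and centred on the lip (rows 247–500). I'll lower it gently to feel the rest.

Converted, 3 mm is 0.06.

Emit:
jog_arm(steps=[{"pos": [0,0,0.06]},{"pos": [0,0,0.06]},{},{}])

```text
t: 6.43
ee_pos: [535.8, -132.5, 227.5]
orientation: [-2.492, -1.912, 0.0]
ft_force: [-0.3, -0.6, -1.6]
width: 22.1
grasp_force: 30.0
```

Emit:
jog_arm(steps=[{"pos": [0,0,0.02]},{},{}])

```text
t: 6.68
ee_pos: [535.9, -132.5, 226.7]
orientation: [-2.493, -1.912, -0.0]
ft_force: [-0.3, -0.4, -1.1]
width: 21.7
grasp_force: 30.0
```

Emit:
jog_arm(steps=[{"pos": [0,0,0.02]},{},{}])

```text
t: 6.93
ee_pos: [535.9, -132.5, 225.6]
orientation: [-2.492, -1.912, 0.0]
ft_force: [-1.3, -0.3, -1.2]
width: 22.0
grasp_force: 30.0
```

Emit:
jog_arm(steps=[{"pos": [0,0,0.02]},{},{}])

```text
t: 7.18
ee_pos: [535.8, -132.5, 224.6]
orientation: [-2.492, -1.912, 0.0]
ft_force: [-0.2, 0.6, -1.4]
width: 21.6
grasp_force: 30.0
```

Converted, 1 mm is 0.02.

Emit:
jog_arm(steps=[{"pos": [0,0,0.02]},{},{}])

```text
t: 7.43
ee_pos: [535.9, -132.5, 223.6]
orientation: [-2.493, -1.912, 0.0]
ft_force: [0.2, -0.4, -2.0]
width: 21.7
grasp_force: 30.0
```

Emit:
jog_arm(steps=[{"pos": [0,0,0.02]},{},{}])

```text
t: 7.68
ee_pos: [536.0, -132.6, 223.5]
orientation: [2.492, 1.912, 0.0]
ft_force: [-1.8, 0.6, 5.9]
width: 21.9
grasp_force: 30.0
```

Emit:
jog_arm(steps=[{"pos": [0,0,-0.08]},{},{"pos": [0,0.08,0]},{"pos": [0,0.06,0]},{}])

```text
t: 8.1
ee_pos: [543.4, -134.6, 226.6]
orientation: [2.492, 1.912, 0.0]
ft_force: [-0.2, -0.2, -1.3]
width: 21.6
grasp_force: 30.0
```

Emit:
jog_arm(steps=[{"pos": [0,0.08,0]},{"pos": [0,0.08,0]},{},{}])

```text
t: 8.43
ee_pos: [550.6, -136.5, 226.5]
orientation: [-2.492, -1.912, 0.0]
ft_force: [-0.1, 0.6, -1.6]
width: 21.7
grasp_force: 30.0
```

Emit:
jog_arm(steps=[{"pos": [0,0.04,0]},{},{}])

```text
t: 8.68
ee_pos: [552.3, -136.9, 226.7]
orientation: [-2.493, -1.912, -0.0]
ft_force: [0.1, 0.3, -1.6]
width: 21.7
grasp_force: 30.0
```

```bash
python3 - <<'E'
from h import *
np.set_printoptions(precision=2,suppress=True)
d=snap("wrist","w6")
cv2.imwrite("pics/c7.png",cv2.resize(d["img"][100:230,210:340,::-1],None,fx=4.5,fy=4.5,interpolation=2)[:585])
E
```

```text
(no output)
```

View pics/c7.png

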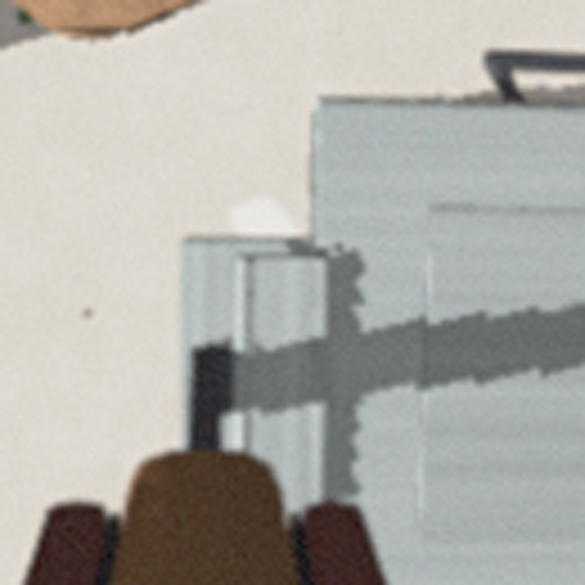

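The claw is now fully under the lip, with only the bar visible at the lip's front edge. Next I'll ease it up.

Emit:
jog_arm(steps=[{"pos": [0,0,-0.02]},{"pos": [0,0,-0.02]},{"pos": [0,0,-0.02]},{},{}])

```text
t: 9.15
ee_pos: [552.3, -136.9, 229.6]
orientation: [-2.493, -1.912, -0.0]
ft_force: [1.3, 0.4, -3.0]
width: 21.9
grasp_force: 30.0
```

Emit:
jog_arm(steps=[{"pos": [0,0,-0.02]},{"pos": [0,0,-0.02]},{},{}])

```text
t: 9.48
ee_pos: [552.3, -136.9, 230.9]
orientation: [-2.492, -1.912, 0.0]
ft_force: [4.7, -0.5, -14.2]
width: 22.1
grasp_force: 30.0
```

Emit:
jog_arm(steps=[{"pos": [0,0,-0.02]},{"pos": [0,0,-0.02]},{},{}])

```text
t: 9.82
ee_pos: [552.4, -137.0, 234.3]
orientation: [2.492, 1.912, 0.0]
ft_force: [1.1, -0.2, -5.8]
width: 22.0
grasp_force: 30.0
```

Converted, -1 mm is -0.02.

Emit:
jog_arm(steps=[{"pos": [0,0,-0.02]},{"pos": [0,0,-0.02]},{"pos": [0,0,-0.02]},{},{}])

```text
t: 10.23
ee_pos: [552.3, -136.9, 237.1]
orientation: [2.492, 1.912, 0.0]
ft_force: [0.0, -0.3, -2.1]
width: 22.1
grasp_force: 30.0
```

Emit:
jog_arm(steps=[{"pos": [0,0,-0.02]},{"pos": [0,0,-0.02]},{},{},{}])

```text
t: 10.65
ee_pos: [552.3, -136.9, 238.7]
orientation: [-2.493, -1.912, 0.0]
ft_force: [0.6, 0.1, -1.8]
width: 21.6
grasp_force: 30.0
```

```bash
python3 - <<'E'
from h import *
snap("wrist","w7");s=snap("scene","s4")
a=cv2.resize(load("w7")["img"][100:230,210:340,::-1],None,fx=4,fy=4,interpolation=2);b=cv2.resize(s["img"][220:350,240:310,::-1],None,fx=4,fy=4,interpolation=2)
cv2.imwrite("pics/c8.png",np.hstack([a,b]))
E
```

```text
(no output)
```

View pics/c8.png

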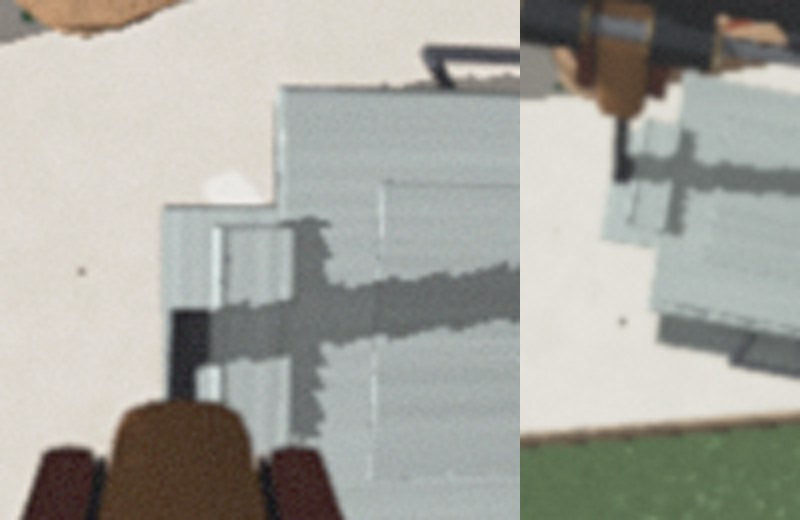

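The lip sits at the same place relative to the claw while the pry rest has dropped away, so the lid is ajar. I'll check the load by averaging the force.

```bash
python3 - <<'E'
from h import *
from workcell import ctrl
np.set_printoptions(precision=2,suppress=True)
F=[];M=[];G=[]
for i in range(20):
    d=ctrl.get_image("wrist");o=ctrl.get_obs();F.append(o["ft_force"]);M.append(o["moment"]);G.append(o["grasp_force"])
print(np.mean(F,0),np.std(F,0),np.mean(M,0),np.mean(G),o["ee_pos"],o["t"])
# lip front-corner motion relative to fixed rest corner, wrist views 6 (shut) and 7 (lifted)
a,b=load("w6"),load("w7")
p6=(210+243/4.5,100+255/4.5);p7=(210+215/4,100+228/4)
c=plane(a,p6,99);print("lip corner shut",c)
for z in(99,104,109,114):print(z,proj(b,[c[0],c[1],z]),"seen",p7)
E
```

```text
[ 0.42  0.18 -2.74] [0.58 0.48 0.44] [-0.07 -0.2  -0.  ] 29.998825818300247 [ 552.26 -136.92  238.65] 11.75
lip corner shut [ 567.04 -112.63   99.  ]
99 [263.7  154.89] seen (263.75, 157.0)
104 [263.85 155.61] seen (263.75, 157.0)
109 [264.01 156.35] seen (263.75, 157.0)
114 [264.17 157.12] seen (263.75, 157.0)
```

```bash
python3 -c "
from workcell import ctrl
print(ctrl.close_job())"
```

```text
the job is handed in; nothing more can be done
None
```

I handed the job in at about 11.8 s with the opener still gripped and its claw holding the lid ajar, the lip about 9 mm up (roughly 0.067 rad) by my estimate from tool height, force and wrist views; no verdict came back.

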